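# Fetch the stone from behind the bead jars and put the jars away by colour

## Task

First move all three bead jars off the stock board and stand them in the aluminium tray, leaving the stone on its wooden block where it is. Then set the block with the stone upright on the middle of the cork mat, and only after that put the jars back on the board, each upright and centred on the disc of its own colour. Set things down rather than dropping them, let none of them fall over, and leave the wooden mandrel standing where it is.

Things in the scene. Friction and masses are not known exactly. Their poses are not given: they have to be found in the camera images.
- red_jar: Upright closed bead jar, a cylinder 40 mm in diameter and 110 mm tall, clear with red beads in it; its red lid is the top 30 mm and flush with the sides. About 130 g. Origin: centre of its underside; z up along its axis. At the start it stands on one of the three coloured discs, not always its own colour.
- blue_jar: Upright closed bead jar, a cylinder 40 mm in diameter and 110 mm tall, clear with blue beads in it; its blue lid is the top 30 mm and flush with the sides. About 130 g. Origin: centre of its underside; z up along its axis. At the start it stands on one of the three coloured discs, not always its own colour.
- yellow_jar: Upright closed bead jar, a cylinder 40 mm in diameter and 110 mm tall, clear with yellow beads in it; its yellow lid is the top 30 mm and flush with the sides. About 130 g. Origin: centre of its underside; z up along its axis. At the start it stands on one of the three coloured discs, not always its own colour.
- red_disc: Flat red disc, 58 mm in diameter, 3 mm thick, fixed on the stock board: the home of the red jar. At the start some jar stands on it and leaves a red rim in view. Origin: centre of its underside, 10 mm above the bench; things stand 3 mm above the origin. The discs' centres lie 82 to 116 mm apart, in front of and to the left and right of the wooden block, each 58 mm from it.
- blue_disc: Flat blue disc, 58 mm in diameter, 3 mm thick, fixed on the stock board: the home of the blue jar. At the start some jar stands on it and leaves a blue rim in view. Origin: centre of its underside, 10 mm above the bench; things stand 3 mm above the origin. The discs' centres lie 82 to 116 mm apart, in front of and to the left and right of the wooden block, each 58 mm from it.
- yellow_disc: Flat yellow disc, 58 mm in diameter, 3 mm thick, fixed on the stock board: the home of the yellow jar. At the start some jar stands on it and leaves a yellow rim in view. Origin: centre of its underside, 10 mm above the bench; things stand 3 mm above the origin. The discs' centres lie 82 to 116 mm apart, in front of and to the left and right of the wooden block, each 58 mm from it.
- block: The stone to fetch: a light wooden round block, 46 mm in diameter and 40 mm tall, with a red domed stone in a silver beaded setting fixed on its top (together 50 mm high). About 60 g; grip the wooden sides. Origin: centre of its underside; z up. It stands at the start directly on the stock board (a brown board 190 x 240 mm, 10 mm thick), hemmed in by the three jars. Near the two front corners of the board are a small brass cup (26 mm high) and a green wax piece (20 mm high).
- tray: Long shallow aluminium tray, 280 x 120 mm outside, 18 mm high, walls and floor 5 mm thick, fixed on the bench to the left or right of the board. Origin: centre of its underside; x along its length, y across, z up. Inner floor 5 mm above the origin, 270 x 110 mm.
- mat: Round cork mat, 84 mm in diameter, 5 mm thick, fixed on the bench on the side opposite to the tray. Origin: centre of its underside; the top is 5 mm above it.
- mandrel: Bystander: stepped wooden mandrel standing loose, 64 mm in diameter at the foot, 182 mm tall, beyond the far left or far right corner of the board (a small glue bottle, 90 mm tall, stands on the other side). Origin: centre of its underside; z up. Must stay standing where it is.
There are look-alikes about, which are no part of the job. There is more than one size of the red_jar; the job needs the middle-sized.

How it is judged (in metres and radians):
On the way, in this order (a step that is already met when the one before it is completed fails the run):
1. all three jars stand released in the tray, the block still where it was (x of red_jar in the frame of tray between -0.125 and 0.125 m and y of red_jar in the frame of tray between -0.045 and 0.045 m and z of each of red_jar, blue_jar, yellow_jar in the frame of tray below 0.012 m and angle between each of red_jar, blue_jar, yellow_jar's own z axis and vertical below 0.1 rad and contact force between the fingers and red_jar below 0.05 N and x of blue_jar in the frame of tray between -0.125 and 0.125 m and y of blue_jar in the frame of tray between -0.045 and 0.045 m and contact force between the fingers and blue_jar below 0.05 N and x of yellow_jar in the frame of tray between -0.125 and 0.125 m and y of yellow_jar in the frame of tray between -0.045 and 0.045 m and contact force between the fingers and yellow_jar below 0.05 N and distance of block from where it was at the start of the episode below 0.015 m), for 0.2 s.
2. the block stands released on the cork mat while all the jars are still in the tray (horizontal distance between block and mat below 0.015 m and z of block in the frame of mat below 0.01 m and angle between each of block, red_jar, blue_jar, yellow_jar's own z axis and vertical below 0.1 rad and contact force between the fingers and block below 0.05 N and x of red_jar in the frame of tray between -0.125 and 0.125 m and y of red_jar in the frame of tray between -0.045 and 0.045 m and z of each of red_jar, blue_jar, yellow_jar in the frame of tray below 0.012 m and contact force between the fingers and red_jar below 0.05 N and x of blue_jar in the frame of tray between -0.125 and 0.125 m and y of blue_jar in the frame of tray between -0.045 and 0.045 m and contact force between the fingers and blue_jar below 0.05 N and x of yellow_jar in the frame of tray between -0.125 and 0.125 m and y of yellow_jar in the frame of tray between -0.045 and 0.045 m and contact force between the fingers and yellow_jar below 0.05 N), for 0.2 s.
At the end, for the whole second after the job is handed in: The block stands upright on the cork mat, centred within 15 mm, and each jar upright on the disc of its own colour, centred within 12 mm; all released and at rest; the mandrel upright (within 0.1 rad) and within 30 mm of where it was (horizontal distance between block and mat below 0.015 m and z of block in the frame of mat below 0.01 m and angle between each of block, red_jar, blue_jar, yellow_jar, mandrel's own z axis and vertical below 0.1 rad and contact force between the fingers and block below 0.05 N and linear speed of each of block, red_jar, blue_jar, yellow_jar below 0.02 m/s and angular speed of each of block, red_jar, blue_jar, yellow_jar below 0.2 rad/s and horizontal distance between red_jar and red_disc below 0.012 m and z of red_jar in the frame of red_disc below 0.008 m and contact force between the fingers and red_jar below 0.05 N and horizontal distance between blue_jar and blue_disc below 0.012 m and z of blue_jar in the frame of blue_disc below 0.008 m and contact force between the fingers and blue_jar below 0.05 N and horizontal distance between yellow_jar and yellow_disc below 0.012 m and z of yellow_jar in the frame of yellow_disc below 0.008 m and contact force between the fingers and yellow_jar below 0.05 N and distance of mandrel from where it was at the start of the episode below 0.03 m); the robot touches nothing.
It fails at once if a jar or the block falls over (tilts more than 0.7 rad) (angle between any of red_jar, blue_jar, yellow_jar, block's own z axis and vertical above 0.7 rad).
It fails at once if a jar or the block is let go with its underside more than 45 mm above the bench ((height (world z) of red_jar above 0.045 m and contact force between the fingers and red_jar below 0.05 N) or (height (world z) of blue_jar above 0.045 m and contact force between the fingers and blue_jar below 0.05 N) or (height (world z) of yellow_jar above 0.045 m and contact force between the fingers and yellow_jar below 0.05 N) or (height (world z) of block above 0.045 m and contact force between the fingers and block below 0.05 N)).
It fails at once if the mandrel falls over (angle between mandrel's own z axis and vertical above 0.7 rad).
It also fails if it takes over 134 s, if anything falls off the work surface, if the arm or the gripper's body presses on something with over 40 N, if the wrist force passes 120 N, or if a joint passes its speed limit or range.

## Robot

A 6-joint arm with a two-finger parallel gripper is mounted at the origin on the work surface. World frame = base frame: x ahead of the robot, y to its left, z up, the work surface at z = 0. Lengths are in mm, angles in rad, forces in N, time in s.
With the tool pointing down it reaches from about 350 to 975 mm from the base axis. Payload 7.1 kg.
Tool frame: the origin (TCP) lies midway between the tips of the shut fingers; the grasp point (between the pads) lies 19 mm behind it (ctrl.grasp_offset is the distance from the TCP to the grasp point, in mm); z points along the fingers, y is the line along which they close (so a half turn about z gives the same grasp; the last joint's range is limited). The gripper opens to 88 mm and grips with 3 to 60 N. Pads are 20 mm wide; open, the fingers measure 115 mm over their backs; the gripper's body (75 mm by 178 mm) begins 61 mm behind the grasp point.
Start: joints at [1.238, 0.423, 1.63, -0, 1.089, -0.019], TCP at [192.89, 594.473, 222.675] pointing down, gripper open.
Joint ranges: [-3, 3], [-0.9, 2.11], [0.09, 2.58], [-1.31, 4.45], [0.11, 2.69], [-2.54, 2.54]. Speed limits (rad/s): [2.39, 2.39, 3.01, 3.14, 3.14, 3.14].

## Interface

Orientations are given as a rotation vector (axis times angle).
In Python, from workcell import ctrl gives the robot as it stands. The module is installed in compiled form; this text tells all that it offers.
- The arm moves only by the tool servo_tool, never from a script. Its argument "rows" is a list of rows, each a list of 7 numbers: the turn, a rotation vector about the tool's x, y, z as a fraction of full scale, then the shift along the tool's x, y, z as a fraction of full scale, then the finger opening in mm, from 0 to 87.8. A call has 1 to 10 rows; each row is the pose to reach, as a shift and turn from the pose commanded when the call began, along the tool's axes at that moment; what a row does not reach only later rows make up. Full scale, the value 1, is 20 cm for a shift and 1.5 rad for a turn. A row lasts 1/8 s, in which the tool goes at most 62.5 mm and 10.7 degrees, less where a joint would pass 70% of its speed; a pose out of reach is approached as far as the arm can. A call with a number of a shift or a turn outside -1 to 1 is refused whole. A call with a gripper value outside its range is refused whole. The fingers move at their own pace and stop on an object; the grip force is fixed at half the most. Time passes only in rows, so rows that repeat a pose let the fingers close. It gives the time, the measured TCP pose, the force, the opening and the grip force at its end, in the units of the state.
- ctrl.get_obs(): the state, without advancing time (a new reading comes with each control period).
- ctrl.get_image(name): name is "side" or "top"; returns (picture, depth): 384x512x3 uint8, red, green, blue; 384x512 float32, mm along the optical axis (not along the pixel's ray), 0 where there is no reading.
- ctrl.camera_info(name): a dict with "intrinsics" (3x3 intrinsics, pixels), "R" (3x3) and "t" (3): a world point X has camera coordinates R X + t. Camera axes: x right, y down, z forward; pixel columns grow to the right and rows downward; lengths in mm; the calibration is good to about 2 mm. A picture is of the moment at which its call begins. camera_info takes no time and is no camera call.
- ctrl.close_job(): hands the job in; it is judged then, once.
The state is a dict: "t": time; "qpos": joint angles; "qvel": joint speeds; "joint_torque": joint torques, N m; "ee_pos": TCP position; "orientation": TCP orientation; "ft_force": force on the tool from outside, world axes, zero at the start; "moment": the same for the moment, N m; "width": finger opening in mm; "grasp_force": force on a finger pad.
Only numpy, scipy, OpenCV 4.12 (cv2) and the standard library are available. Lean on these libraries where they do the work, as an engineer would, in place of code of your own. Each camera call takes 0.05 s, during which the arm holds its last target. There are 200 camera calls.

## Working session

There is one attempt and no reset: what is moved stays moved. The work goes in short steps, Python scripts to look and compute and a tool call to move; the robot and the scene stay as the last step left them, time stands still between calls to the robot, and variables do not carry over. Pictures are saved under pics/ and viewed, at most 14 in all, crops included, and the job is handed in when it is done.

Besides the shell and the picture viewer there is one more tool, called after "Call:" in YAML: its name, and indented under it one key for each argument. servo_tool: Moves the arm, as the interface text tells. Its arguments: {"type":"object","properties":{"rows":{"type":"array","items":{"type":"array","items":{"type":"number"}}}},"required":["rows"]}

```bash
mkdir -p pics
cat > h.py <<'E'
import numpy as np,cv2
from workcell import ctrl
def snap(n,f):
    p,d=ctrl.get_image(n); cv2.imwrite(f'pics/{f}.png',cv2.cvtColor(p,cv2.COLOR_RGB2BGR)); np.save(f'{f}.npy',d); return p,d
def ray(n,u,v,z):  # point at height z on pixel ray
    c=ctrl.camera_info(n);R=np.array(c['R']);t=np.array(c['t'])
    o=-R.T@t; r=R.T@np.linalg.inv(c['intrinsics'])@[u,v,1]
    return o+r*(z-o[2])/r[2]
def dep(n,u,v,d):
    c=ctrl.camera_info(n);R=np.array(c['R']);t=np.array(c['t'])
    return R.T@(np.linalg.inv(c['intrinsics'])@[u,v,1]*d-t)
E
python3 - <<'E'
from h import *
snap('top','top0');snap('side','side0')
for n in('top','side'):
    c=ctrl.camera_info(n);print(n,c)
o=ctrl.get_obs();print(o)
E
```

```text
top {'intrinsics': array([[369.50440167,   0.        , 254.41909762],
       [  0.        , 369.50440167, 188.18287014],
       [  0.        ,   0.        ,   1.        ]]), 'R': array([[ 0.0075604 , -0.99963067, -0.02610306],
       [-0.99955482, -0.00680125, -0.02905   ],
       [ 0.02886174,  0.02631107, -0.99923707]]), 't': array([ 16.90657577, 611.45407669, 907.41815217])}
side {'intrinsics': array([[462.9915791 ,   0.        , 250.94722264],
       [  0.        , 462.9915791 , 182.18109404],
       [  0.        ,   0.        ,   1.        ]]), 'R': array([[-0.92301856, -0.38466673, -0.00826086],
       [-0.27329499,  0.67058948, -0.68965179],
       [ 0.27082574, -0.63430376, -0.72409403]]), 't': array([ 577.91896595,  200.72818804, 1015.5528924 ])}
{'t': 0.1, 'qpos': array([ 1.23803901e+00,  4.23722766e-01,  1.63058720e+00,  8.95082563e-06,
        1.08863108e+00, -1.90150127e-02]), 'qvel': array([ 0.00097347, -0.00319407, -0.00059466, -0.00123974,  0.00044206,
       -0.00120792]), 'joint_torque': array([-2.21389760e-04, -5.45611560e+01, -2.74320316e+01,  6.45359536e-02,
        1.87967776e-02, -5.40555811e-05]), 'ee_pos': array([192.70768855, 594.02730176, 222.01581691]), 'orientation': array([-4.90774714e-01, -3.10277437e+00,  2.08302086e-03]), 'ft_force': array([-0.16302169,  0.89975274, -0.29459946]), 'moment': array([0.0603865 , 0.03494065, 0.06370077]), 'grasp_force': 0.0, 'width': 87.7647415051652}
```

View pics/top0.png

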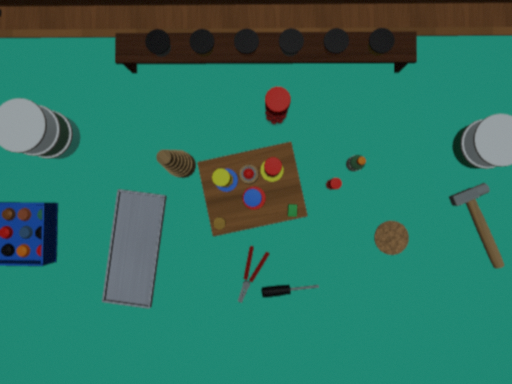

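View pics/side0.png

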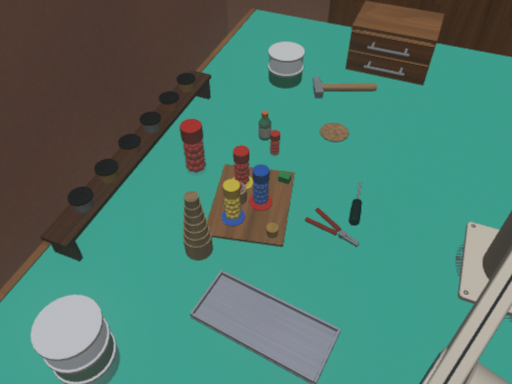

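The top view shows the board at about (250,190). The yellow jar (221,178) is on the blue disc, the red jar (272,168) on the yellow disc and the blue jar (254,198) on the red disc. The stone is at (248,174), the tray at (135,248), the mat at (391,238) and the mandrel at (175,162). The large red jar (277,100) and small one (335,184) are look-alikes. The side view agrees.

Run:
```python
import cv2
im=cv2.imread('pics/top0.png')
a=cv2.resize(im[135:240,150:310],None,fx=5,fy=5,interpolation=cv2.INTER_CUBIC);cv2.imwrite('pics/c1.png',cv2.convertScaleAbs(a,alpha=1.6))
```

```text
(no output)
```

View pics/c1.png

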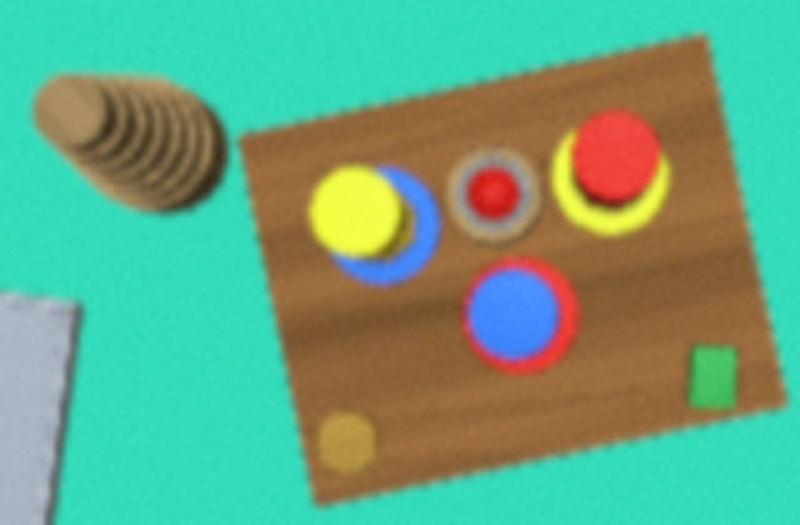

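The enlarged crop (5x, origin at 150,135) puts the lids at yellow (356,211), red (616,156) and blue (513,314). The discs are at blue (383,225), yellow (611,180) and red (521,316), and the block top is at (494,195).

Run:
```python
from h import *
P=lambda x,y,z:ray('top',150+(x+.5)/5-.5,135+(y+.5)/5-.5,z).round(1)
r={}
for n,x,y,z in [('yj',356,211,123),('rj',616,156,123),('bj',513,314,123),('bd',383,225,13),('yd',611,180,13),('rd',521,316,13),('blk',494,195,50),('mandfoot',166,155,10),('mandtop',72,110,182)]:
    r[n]=P(x,y,z);print(n,r[n])
for a,b in[('bd','yd'),('bd','rd'),('yd','rd'),('bd','blk'),('yd','blk'),('rd','blk'),('yj','bd'),('rj','yd'),('bj','rd')]:print(a,b,np.linalg.norm((r[a]-r[b])[:2]).round(1))
im=cv2.imread('pics/top0.png');hsv=cv2.cvtColor(im,cv2.COLOR_BGR2HSV);D=np.load('top0.npy')
ng=~((hsv[...,0]>70)&(hsv[...,0]<95)&(hsv[...,1]>120))
n,l,s,c=cv2.connectedComponentsWithStats(cv2.morphologyEx(ng.astype(np.uint8),cv2.MORPH_OPEN,np.ones((3,3))))
for i in range(1,n):
    if s[i,4]>300:print(s[i],c[i].round(1))
for nm,(u,v),z in[('mat',(391,238),5),('tray',(135,248),18)]:
    m=(l==l[v,u]).astype(np.uint8)
    cs=max(cv2.findContours(m,0,1)[0],key=len)[:,0]
    w=np.array([ray('top',a,b,z)[:2] for a,b in cs],np.float32)
    print(nm,cv2.minEnclosingCircle(w),cv2.minAreaRect(w),cv2.boxPoints(cv2.minAreaRect(w)).round())
print('depth heights',[dep('top',u,v,D[v,u]).round(1) for u,v in[(221,177),(273,166),(252,197),(248,173),(135,248),(391,238),(240,215)]])
print('all in reach',[np.hypot(*r[k][:2]).round() for k in r])
```

```text
yj [632.3  91.8 123. ]
rj [657.  -21.3 123. ]
bj [588.  23. 123.]
bd [632.   91.3  13. ]
yd [654.9 -21.4  13. ]
rd [587.4  22.5  13. ]
blk [644.7  34.8  50. ]
mandfoot [666.4 200.5  10. ]
mandtop [669.2 200.9 182. ]
bd yd 115.0
bd rd 82.0
yd rd 80.5
bd blk 57.9
yd blk 57.1
rd blk 58.6
yj bd 0.6
rj yd 2.1
bj rd 0.8
[    0     0   512    72 26894] [256.7  27.4]
[265  86  26  38 794] [276.8 103.7]
[   0   98   73   61 3513] [ 33.5 129. ]
[ 460  113   52   56 2419] [488.  141.6]
[ 197  142  110   94 7473] [251.8 188.6]
[156 149  39  28 826] [176.  161.9]
[ 451  183   53   85 1285] [479.7 220.4]
[ 102  189   64  119 5701] [133.6 248.4]
[   0  202   58   64 3559] [ 27.5 233.3]
[374 220  35  35 957] [391.1 237.3]
mat ((492.8348083496094, -315.80682373046875), 42.80802536010742) ((493.65460205078125, -315.3326721191406), (82.82958221435547, 83.43502807617188), 89.8987808227539) [[ 452. -357.]
 [ 535. -357.]
 [ 535. -274.]
 [ 452. -274.]]
tray ((461.72186279296875, 319.3004150390625), 150.8650665283203) ((461.26666259765625, 317.8677978515625), (124.02257537841797, 281.47857666015625), 83.04434967041016) [[314. 273.]
 [593. 239.]
 [608. 362.]
 [329. 396.]]
depth heights [array([631.9,  91.3, 123. ]), array([656.4, -21.7, 124.6]), array([588.8,  23.4, 123.6]), array([645.2,  35.2,  62.9]), array([459.5, 319.5,   3.5]), array([ 491.1, -315.7,    4.1]), array([544.6,  56.6,   8.8])]
all in reach [np.float64(639.0), np.float64(657.0), np.float64(588.0), np.float64(639.0), np.float64(655.0), np.float64(588.0), np.float64(646.0), np.float64(696.0), np.float64(699.0)]
```

Geometry is consistent: disc spacings, the 58 mm distances and all heights check out. I'll start moving by turning the tool so that it closes along world x.

Call:
servo_tool:
  rows:
    - [0,0,0.12,-0.14,-0.14,0,60]
    - [0,0,0.24,-0.28,-0.28,0,60]
    - [0,0,0.36,-0.42,-0.42,0,60]
    - [0,0,0.48,-0.56,-0.56,0,60]
    - [0,0,0.6,-0.7,-0.7,0,60]
    - [0,0,0.72,-0.85,-0.85,0,60]
    - [0,0,0.838,-1,-1,0,60]
    - [0,0,0.838,-1,-1,0,60]
    - [0,0,0.838,-1,-1,0,60]

```text
t: 1.23
ee_pos: [321.4, 342.8, 222.7]
orientation: [-2.22, -2.222, -0.0]
ft_force: [-0.1, 0.3, -0.8]
width: 60.3
grasp_force: 0.0
```

Call:
servo_tool:
  rows:
    - [0,0,0,-0.15,0.19,0,60]
    - [0,0,0,-0.31,0.38,0,60]
    - [0,0,0,-0.47,0.58,0,60]
    - [0,0,0,-0.63,0.78,0,60]
    - [0,0,0,-0.63,0.78,0,60]

```text
t: 1.85
ee_pos: [479.5, 216.0, 222.5]
orientation: [2.223, 2.22, 0.001]
ft_force: [-0.5, 0.7, -0.9]
width: 60.2
grasp_force: 0.0
```

Call:
servo_tool:
  rows:
    - [0,0,0,-0.15,0.19,0,60]
    - [0,0,0,-0.31,0.38,0,60]
    - [0,0,0,-0.47,0.58,0,60]
    - [0,0,0,-0.625,0.775,0,60]
    - [0,0,0,-0.625,0.775,0,60]
    - [0,0,0,-0.625,0.775,0,60]

```text
t: 2.6
ee_pos: [631.2, 93.1, 222.1]
orientation: [-2.219, -2.222, 0.002]
ft_force: [-1.7, 0.5, 0.6]
width: 60.0
grasp_force: 0.0
```

Call:
servo_tool:
  rows:
    - [0,0,0,-0.004,0.003,0.15,60]
    - [0,0,0,-0.004,0.003,0.32,60]
    - [0,0,0,-0.004,0.003,0.48,60]
    - [0,0,0,-0.004,0.003,0.6,60]
    - [0,0,0,-0.004,0.003,0.68,60]
    - [0,0,0,-0.004,0.003,0.71,60]
    - [0,0,0,-0.004,0.003,0.71,60]
    - [0,0,0,-0.004,0.003,0.71,60]

```text
t: 3.6
ee_pos: [633.6, 90.9, 81.7]
orientation: [2.221, 2.221, 0.002]
ft_force: [-0.2, 1.0, 1.0]
width: 59.9
grasp_force: 0.0
```

Call:
servo_tool:
  rows:
    - [0,0,0,0,0,0,30]
    - [0,0,0,0,0,0,30]
    - [0,0,0,0,0,0,30]
    - [0,0,0,0,0,0,30]
    - [0,0,0,0,0,0,30]
    - [0,0,0,0,0,0,30]

```text
t: 4.35
ee_pos: [633.2, 90.7, 81.0]
orientation: [2.221, 2.221, 0.001]
ft_force: [-0.7, -0.2, 5.0]
width: 39.6
grasp_force: 30.0
```

Call:
servo_tool:
  rows:
    - [0,0,0,0,0,-0.08,30]
    - [0,0,0,0,0,-0.2,30]
    - [0,0,0,0,0,-0.32,30]
    - [0,0,0,0,-0.05,-0.35,30]
    - [0,0,0,0,-0.2,-0.35,30]
    - [0,0,0,0,-0.4,-0.35,30]
    - [0,0,0,0,-0.6,-0.35,30]
    - [0,0,0,0,-0.8,-0.35,30]
    - [0,0,0,0,-0.95,-0.35,30]
    - [0,0,0,0,-1,-0.35,30]

```text
t: 5.6
ee_pos: [430.4, 90.5, 150.3]
orientation: [-2.22, -2.221, 0.003]
ft_force: [0.9, -0.2, -0.2]
width: 39.5
grasp_force: 30.0
```

Call:
servo_tool:
  rows:
    - [0,0,0,0.05,-0.05,0,30]
    - [0,0,0,0.2,-0.15,0,30]
    - [0,0,0,0.4,-0.28,0,30]
    - [0,0,0,0.6,-0.28,0,30]
    - [0,0,0,0.8,-0.28,0,30]
    - [0,0,0,0.95,-0.28,0,30]
    - [0,0,0,1,-0.28,0,30]
    - [0,0,0,1,-0.28,0,30]

```text
t: 6.6
ee_pos: [376.9, 291.0, 150.4]
orientation: [2.22, 2.223, -0.001]
ft_force: [-0.5, -0.8, -1.6]
width: 39.5
grasp_force: 30.0
```

Call:
servo_tool:
  rows:
    - [0,0,0,0.06,0,0,30]
    - [0,0,0,0.15,0,0,30]
    - [0,0,0,0.185,0,0.05,30]
    - [0,0,0,0.185,0,0.15,30]
    - [0,0,0,0.185,0,0.25,30]
    - [0,0,0,0.185,0,0.32,30]
    - [0,0,0,0.185,0,0.36,30]
    - [0,0,0,0.185,0,0.38,30]
    - [0,0,0,0.185,0,0.386,30]
    - [0,0,0,0.185,0,0.386,30]

```text
t: 7.85
ee_pos: [377.2, 327.9, 73.8]
orientation: [2.221, 2.221, 0.001]
ft_force: [-0.5, 0.3, -1.3]
width: 39.7
grasp_force: 30.0
```

Call:
servo_tool:
  rows:
    - [0,0,0,0,0,0.004,30]
    - [0,0,0,0,0,0.006,30]
    - [0,0,0,0,0,0.006,60]
    - [0,0,0,0,0,0.006,60]
    - [0,0,0,0,0,0.006,60]
    - [0,0,0,0,0,-0.1,60]
    - [0,0,0,0,0,-0.3,60]
    - [0,0,0,0,0,-0.5,60]
    - [0,0,0,0,0,-0.5,60]

```text
t: 8.98
ee_pos: [378.6, 329.0, 176.2]
orientation: [2.221, 2.221, 0.009]
ft_force: [0.0, 0.6, -0.4]
width: 60.1
grasp_force: 0.0
```

Call:
servo_tool:
  rows:
    - [0,0,0,-0.1,0,0,60]
    - [0,0,0,-0.3,0.1,0,60]
    - [0,0,0,-0.55,0.35,0,60]
    - [0,0,0,-0.8,0.6,0,60]
    - [0,0,0,-1,0.8,0,60]
    - [0,0,0,-1,1,0,60]
    - [0,0,0,-1,1,0,60]

```text
t: 9.85
ee_pos: [578.3, 125.2, 171.5]
orientation: [-2.224, -2.218, 0.002]
ft_force: [-0.4, 0.3, 0.4]
width: 60.3
grasp_force: 0.0
```

Call:
servo_tool:
  rows:
    - [0,0,0,-0.1,0.01,0,60]
    - [0,0,0,-0.28,0.03,0,60]
    - [0,0,0,-0.45,0.05,0,60]
    - [0,0,0,-0.52,0.05,0,60]
    - [0,0,0,-0.52,0.05,0.1,60]
    - [0,0,0,-0.52,0.05,0.25,60]
    - [0,0,0,-0.52,0.05,0.37,60]
    - [0,0,0,-0.52,0.05,0.43,60]
    - [0,0,0,-0.52,0.05,0.45,60]
    - [0,0,0,-0.52,0.05,0.45,60]

```text
t: 11.1
ee_pos: [587.1, 23.8, 83.9]
orientation: [2.221, 2.222, 0.001]
ft_force: [0.2, -0.3, -0.3]
width: 59.7
grasp_force: 0.0
```

Call:
servo_tool:
  rows:
    - [0,0,0,-0.003,0,0.013,60]
    - [0,0,0,-0.003,0,0.013,30]
    - [0,0,0,-0.003,0,0.013,30]
    - [0,0,0,-0.003,0,0.013,30]
    - [0,0,0,-0.003,0,0.013,30]
    - [0,0,0,-0.003,0,0.013,30]
    - [0,0,0,-0.003,0,0.013,30]

```text
t: 11.98
ee_pos: [587.5, 23.1, 81.3]
orientation: [2.221, 2.221, 0.001]
ft_force: [0.4, -0.2, 4.5]
width: 39.2
grasp_force: 30.0
```

Call:
servo_tool:
  rows:
    - [0,0,0,0,0,-0.08,30]
    - [0,0,0,0,0,-0.2,30]
    - [0,0,0,0,0,-0.32,30]
    - [0,0,0,0,-0.1,-0.35,30]
    - [0,0,0,0.05,-0.25,-0.35,30]
    - [0,0,0,0.2,-0.45,-0.35,30]
    - [0,0,0,0.4,-0.6,-0.35,30]
    - [0,0,0,0.6,-0.632,-0.35,30]
    - [0,0,0,0.8,-0.632,-0.35,30]
    - [0,0,0,0.9,-0.632,-0.35,30]

```text
t: 13.22
ee_pos: [460.2, 204.7, 151.4]
orientation: [-2.22, -2.223, -0.0]
ft_force: [0.5, -1.0, -0.5]
width: 39.6
grasp_force: 30.0
```

Call:
servo_tool:
  rows:
    - [0,0,0,0.15,0,0,30]
    - [0,0,0,0.33,0,0,30]
    - [0,0,0,0.48,0,0,30]
    - [0,0,0,0.56,0,0,30]
    - [0,0,0,0.575,0,0.05,30]
    - [0,0,0,0.575,0,0.17,30]
    - [0,0,0,0.575,0,0.28,30]
    - [0,0,0,0.575,0,0.35,30]
    - [0,0,0,0.575,0,0.38,30]
    - [0,0,0,0.575,0,0.38,30]

```text
t: 14.48
ee_pos: [460.6, 317.8, 74.7]
orientation: [-2.222, -2.221, 0.001]
ft_force: [0.1, 0.4, -1.7]
width: 39.4
grasp_force: 30.0
```

Call:
servo_tool:
  rows:
    - [0,0,0,0,0,0.005,30]
    - [0,0,0,0,0,0.008,30]
    - [0,0,0,0,0,0.008,60]
    - [0,0,0,0,0,0.008,60]
    - [0,0,0,0,0,0.008,60]
    - [0,0,0,0,0,-0.1,60]
    - [0,0,0,0,0,-0.3,60]
    - [0,0,0,0,0,-0.5,60]
    - [0,0,0,0,0,-0.5,60]

```text
t: 15.6
ee_pos: [462.4, 319.3, 178.0]
orientation: [2.221, 2.221, 0.01]
ft_force: [0.2, -0.2, -0.5]
width: 60.1
grasp_force: 0.0
```

Call:
servo_tool:
  rows:
    - [0,0,0,-0.1,0.03,0,60]
    - [0,0,0,-0.3,0.15,0,60]
    - [0,0,0,-0.55,0.3,0,60]
    - [0,0,0,-0.8,0.45,0,60]
    - [0,0,0,-1,0.58,0,60]
    - [0,0,0,-1,0.58,0,60]

```text
t: 16.35
ee_pos: [576.9, 114.1, 173.0]
orientation: [-2.226, -2.216, 0.004]
ft_force: [-0.0, 0.0, 0.3]
width: 59.9
grasp_force: 0.0
```

Call:
servo_tool:
  rows:
    - [0,0,0,-0.2,0.12,0,60]
    - [0,0,0,-0.4,0.25,0,60]
    - [0,0,0,-0.6,0.38,0,60]
    - [0,0,0,-0.69,0.4,0,60]
    - [0,0,0,-0.69,0.4,0,60]
    - [0,0,0,-0.69,0.4,0,60]

```text
t: 17.1
ee_pos: [655.3, -18.7, 174.3]
orientation: [-2.22, -2.221, 0.001]
ft_force: [0.4, 0.3, 0.2]
width: 60.0
grasp_force: 0.0
```

Call:
servo_tool:
  rows:
    - [0,0,0,-0.01,0.004,0.1,60]
    - [0,0,0,-0.01,0.004,0.25,60]
    - [0,0,0,-0.01,0.004,0.38,60]
    - [0,0,0,-0.01,0.004,0.44,60]
    - [0,0,0,-0.01,0.004,0.465,60]
    - [0,0,0,-0.01,0.004,0.465,60]
    - [0,0,0,-0.01,0.004,0.465,60]

```text
t: 17.98
ee_pos: [658.0, -21.9, 82.8]
orientation: [2.221, 2.221, 0.002]
ft_force: [-0.8, 0.6, -0.2]
width: 60.1
grasp_force: 0.0
```

Call:
servo_tool:
  rows:
    - [0,0,0,0,0,0,30]
    - [0,0,0,0,0,0,30]
    - [0,0,0,0,0,0,30]
    - [0,0,0,0,0,0,30]
    - [0,0,0,0,0,0,30]
    - [0,0,0,0,0,0,30]

```text
t: 18.73
ee_pos: [657.7, -21.9, 82.2]
orientation: [2.221, 2.221, 0.001]
ft_force: [0.0, -0.6, 4.8]
width: 40.1
grasp_force: 30.0
```

Call:
servo_tool:
  rows:
    - [0,0,0,0,0,-0.08,30]
    - [0,0,0,0,0,-0.2,30]
    - [0,0,0,0,0,-0.33,30]
    - [0,0,0,0,-0.1,-0.4,30]
    - [0,0,0,0,-0.25,-0.4,30]
    - [0,0,0,0.1,-0.43,-0.4,30]
    - [0,0,0,0.28,-0.55,-0.4,30]
    - [0,0,0,0.48,-0.563,-0.4,30]
    - [0,0,0,0.68,-0.563,-0.4,30]
    - [0,0,0,0.88,-0.563,-0.4,30]

```text
t: 19.98
ee_pos: [544.5, 155.3, 162.5]
orientation: [2.222, 2.221, 0.0]
ft_force: [0.1, 0.1, -2.4]
width: 39.7
grasp_force: 30.0
```

Call:
servo_tool:
  rows:
    - [0,0,0,0.2,0,0,30]
    - [0,0,0,0.4,0,0,30]
    - [0,0,0,0.6,0,0,30]
    - [0,0,0,0.72,0,0,30]
    - [0,0,0,0.77,0,0,30]
    - [0,0,0,0.77,0,0.1,30]
    - [0,0,0,0.77,0,0.25,30]
    - [0,0,0,0.77,0,0.36,30]
    - [0,0,0,0.77,0,0.41,30]
    - [0,0,0,0.77,0,0.42,30]

```text
t: 21.22
ee_pos: [544.4, 307.0, 76.8]
orientation: [-2.222, -2.22, 0.003]
ft_force: [-0.2, -0.1, -1.3]
width: 39.5
grasp_force: 30.0
```

Call:
servo_tool:
  rows:
    - [0,0,0,0,0,0.005,30]
    - [0,0,0,0,0,0.01,30]
    - [0,0,0,0,0,0.01,30]

```text
t: 21.6
ee_pos: [545.1, 308.3, 76.4]
orientation: [2.221, 2.221, 0.001]
ft_force: [-0.5, -0.3, -1.7]
width: 39.5
grasp_force: 30.0
```

Call:
servo_tool:
  rows:
    - [0,0,0,0,0,0.005,30]
    - [0,0,0,0,0,0.01,30]
    - [0,0,0,0,0,0.01,30]

```text
t: 21.98
ee_pos: [544.9, 308.2, 74.2]
orientation: [2.221, 2.221, 0.001]
ft_force: [-0.6, -0.4, 2.6]
width: 40.1
grasp_force: 30.0
```

Contact. Now I'll release, lift and move to above the block (645,35), checking the scene on the way.

Call:
servo_tool:
  rows:
    - [0,0,0,0,0,0,60]
    - [0,0,0,0,0,0,60]
    - [0,0,0,0,0,0,60]
    - [0,0,0,0,0,-0.1,60]
    - [0,0,0,0,0,-0.3,60]
    - [0,0,0,0,0,-0.5,60]
    - [0,0,0,0,0,-0.5,60]
    - [0,0,0,0,0,-0.5,60]

```text
t: 22.98
ee_pos: [544.6, 308.0, 174.4]
orientation: [2.221, 2.221, 0.001]
ft_force: [1.1, -0.0, -0.8]
width: 60.3
grasp_force: 0.0
```

Call:
servo_tool:
  rows:
    - [0,0,0,-0.15,-0.1,0,60]
    - [0,0,0,-0.4,-0.2,0,60]
    - [0,0,0,-0.65,-0.2,0,60]
    - [0,0,0,-0.9,-0.2,0,60]
    - [0,0,0,-1,-0.2,0,70]
    - [0,0,0,-1,-0.2,0,70]
    - [0,0,0,-1,-0.2,0,70]

```text
t: 23.85
ee_pos: [504.5, 108.6, 173.4]
orientation: [-2.221, -2.221, 0.001]
ft_force: [-0.1, 0.4, -0.4]
width: 70.2
grasp_force: 0.0
```

Run:
```python
from h import *
snap('top','top1');snap('side','side1')
a=cv2.imread('pics/top1.png');b=cv2.imread('pics/side1.png')
cv2.imwrite('pics/c2.png',cv2.resize(np.hstack([a[130:320,90:310],cv2.resize(b[140:384,140:380],(220,190))]),(800,345)))
o=ctrl.get_obs();print(o['ee_pos'],o['t'])
```

```text
[504.66343789 109.03826789 173.5526967 ] 23.95
```

View pics/c2.png

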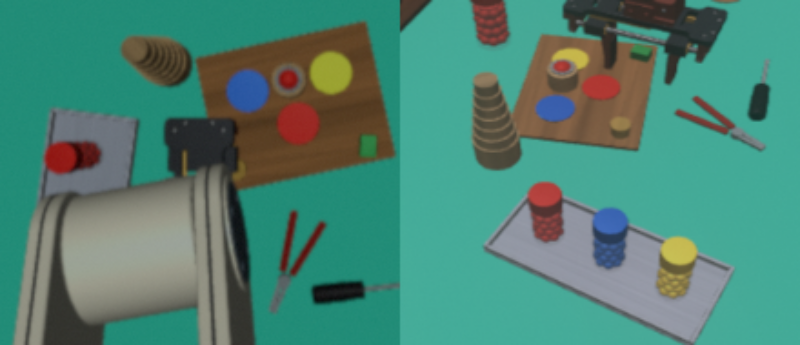

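The three jars stand in the tray and the discs are now uncovered at crop positions (248,91), (331,73) and (298,124). The block is still at (289,80), the mandrel standing. Next I'll refine the disc and block centres while they are in view.

Run:
```python
from h import *
im=cv2.imread('pics/top1.png');h=cv2.cvtColor(im,cv2.COLOR_BGR2HSV)
for n,(u,v) in dict(bd=(226,180),yd=(272,170),rd=(254,198)).items():
    d=np.abs(h[...,0].astype(int)-int(h[v,u,0]));d=np.minimum(d,180-d)
    m=((d<6)&(h[...,1]>130)).astype(np.uint8)
    k,l,s,c=cv2.connectedComponentsWithStats(m,connectivity=4)
    q=c[l[v,u]];print(n,s[l[v,u]],q.round(1),ray('top',*q,13).round(1))
print(ray('top',90+289/1.818,130+80/1.818,50))
```

```text
bd [215 169  22  22 393] [225.7 179.6] [631.9  92.6  13. ]
yd [260 158  24  24 432] [271.5 169.5] [657.5 -20.7  13. ]
rd [242 186  24  24 432] [253.6 197.6] [588.1  23.1  13. ]
[643.70942006  33.42209859  50.        ]
```

Call:
servo_tool:
  rows:
    - [0,0,0,-0.05,0.12,0,70]
    - [0,0,0,-0.2,0.35,0,70]
    - [0,0,0,-0.33,0.58,0,70]
    - [0,0,0,-0.37,0.7,0.05,70]
    - [0,0,0,-0.37,0.702,0.2,70]
    - [0,0,0,-0.37,0.702,0.35,70]
    - [0,0,0,-0.37,0.702,0.4,70]
    - [0,0,0,-0.37,0.702,0.4,70]
    - [0,0,0,-0.37,0.702,0.4,70]

```text
t: 25.08
ee_pos: [646.1, 34.5, 95.1]
orientation: [2.22, 2.221, 0.002]
ft_force: [-0.2, 0.9, -0.7]
width: 69.8
grasp_force: 0.0
```

Call:
servo_tool:
  rows:
    - [0,0,0,0,-0.003,0.1,70]
    - [0,0,0,0,-0.003,0.22,70]
    - [0,0,0,0,-0.003,0.31,70]
    - [0,0,0,0,-0.003,0.36,70]
    - [0,0,0,0,-0.003,0.38,70]
    - [0,0,0,0,-0.003,0.38,70]
    - [0,0,0,0,-0.003,0.38,70]

```text
t: 25.95
ee_pos: [645.1, 34.1, 18.5]
orientation: [2.221, 2.221, 0.001]
ft_force: [-0.4, -0.3, -0.0]
width: 69.9
grasp_force: 0.0
```

Call:
servo_tool:
  rows:
    - [0,0,0,0,0,0,36]
    - [0,0,0,0,0,0,36]
    - [0,0,0,0,0,0,36]
    - [0,0,0,0,0,0,36]
    - [0,0,0,0,0,0,36]
    - [0,0,0,0,0,0,36]

```text
t: 26.7
ee_pos: [644.8, 34.1, 18.1]
orientation: [2.221, 2.221, 0.0]
ft_force: [1.2, 0.6, 3.8]
width: 45.6
grasp_force: 30.0
```

Call:
servo_tool:
  rows:
    - [0,0,0,0,0,-0.06,36]
    - [0,0,0,0,0,-0.18,36]
    - [0,0,0,0,0,-0.3,36]
    - [0,0,0,0,-0.08,-0.36,36]
    - [0,0,0,0,-0.25,-0.36,36]
    - [0,0,0,-0.1,-0.45,-0.36,36]
    - [0,0,0,-0.28,-0.65,-0.36,36]
    - [0,0,0,-0.48,-0.759,-0.36,36]
    - [0,0,0,-0.68,-0.759,-0.36,36]
    - [0,0,0,-0.88,-0.759,-0.36,36]

```text
t: 27.95
ee_pos: [490.9, -142.6, 89.9]
orientation: [-2.221, -2.221, 0.001]
ft_force: [0.6, 0.3, -0.8]
width: 45.6
grasp_force: 30.0
```

Call:
servo_tool:
  rows:
    - [0,0,0,-0.2,0,0,36]
    - [0,0,0,-0.4,0,0,36]
    - [0,0,0,-0.6,0,0,36]
    - [0,0,0,-0.78,0,0,36]
    - [0,0,0,-0.86,0,0,36]
    - [0,0,0,-0.868,0,0.08,36]
    - [0,0,0,-0.868,0,0.2,36]
    - [0,0,0,-0.868,0,0.31,36]
    - [0,0,0,-0.868,0,0.36,36]
    - [0,0,0,-0.868,0,0.36,36]

```text
t: 29.2
ee_pos: [492.1, -314.1, 16.8]
orientation: [-2.219, -2.221, 0.001]
ft_force: [0.4, 0.1, -1.8]
width: 45.4
grasp_force: 30.0
```

Call:
servo_tool:
  rows:
    - [0,0,0,0,0,0.006,36]
    - [0,0,0,0,0,0.012,36]
    - [0,0,0,0,0,0.012,36]

```text
t: 29.58
ee_pos: [493.0, -315.7, 15.9]
orientation: [2.221, 2.221, 0.0]
ft_force: [-0.0, 0.2, -1.0]
width: 45.9
grasp_force: 30.0
```

Call:
servo_tool:
  rows:
    - [0,0,0,0,0,0.005,36]
    - [0,0,0,0,0,0.01,36]
    - [0,0,0,0,0,0.014,36]
    - [0,0,0,0,0,0.014,36]

```text
t: 30.08
ee_pos: [492.8, -315.6, 13.1]
orientation: [2.221, 2.221, -0.0]
ft_force: [-1.7, 1.4, 5.4]
width: 45.5
grasp_force: 30.0
```

Call:
servo_tool:
  rows:
    - [0,0,0,0,0,0,70]
    - [0,0,0,0,0,0,70]
    - [0,0,0,0,0,0,70]
    - [0,0,0,0,0,0,70]
    - [0,0,0,0,0,-0.1,70]
    - [0,0,0,0,0,-0.3,70]
    - [0,0,0,0,0,-0.55,70]
    - [0,0,0,0,0,-0.8,70]
    - [0,0,0,0,0,-0.8,70]

```text
t: 31.2
ee_pos: [495.3, -317.1, 178.4]
orientation: [2.215, 2.215, 0.003]
ft_force: [0.1, 1.0, -0.4]
width: 70.2
grasp_force: 0.0
```

Call:
servo_tool:
  rows:
    - [0,0,0,0.15,0,0,70]
    - [0,0,0,0.4,0,0,60]
    - [0,0,0,0.65,0,0,60]
    - [0,0,0,0.9,0,0,60]
    - [0,0,0,1,0,0,60]
    - [0,0,0,1,0,0,60]

```text
t: 31.95
ee_pos: [492.3, -114.3, 172.6]
orientation: [-2.218, -2.224, 0.001]
ft_force: [-0.2, 0.3, 1.2]
width: 60.2
grasp_force: 0.0
```

Run:
```python
from h import *
p,_=snap('top','top2');q,_=snap('side','side2')
a=cv2.imread('pics/top2.png');b=cv2.imread('pics/side2.png')
A=cv2.resize(a[205:275,355:425],(400,400),interpolation=cv2.INTER_CUBIC)
B=cv2.resize(b[230:370,180:320],(400,400),interpolation=cv2.INTER_CUBIC)
cv2.imwrite('pics/c3.png',np.hstack([A,B]))
```

```text
(no output)
```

View pics/c3.png

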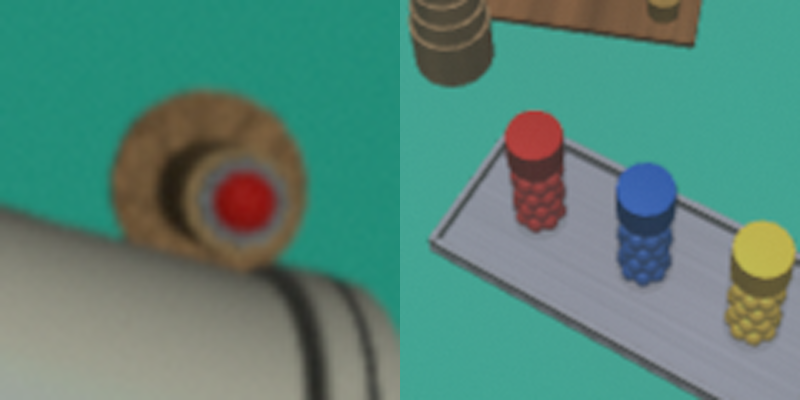

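The block sits centred on the mat: its top is at (397,240), which is where parallax should put it. The jars stand in the tray. I'll fetch the yellow jar first.

Call:
servo_tool:
  rows:
    - [0,0,0,0.15,-0.1,0,60]
    - [0,0,0,0.4,-0.3,0,60]
    - [0,0,0,0.65,-0.5,0,60]
    - [0,0,0,0.9,-0.575,0,60]
    - [0,0,0,1,-0.575,0,60]

```text
t: 32.67
ee_pos: [376.8, 85.3, 172.8]
orientation: [-2.221, -2.222, 0.0]
ft_force: [0.4, 0.2, 0.1]
width: 60.1
grasp_force: 0.0
```

Call:
servo_tool:
  rows:
    - [0,0,0,0.2,0,0,60]
    - [0,0,0,0.45,0,0,60]
    - [0,0,0,0.7,0,0,60]
    - [0,0,0,0.9,0,0,60]
    - [0,0,0,1,0,0,60]
    - [0,0,0,1,0,0,60]
    - [0,0,0,1,0,0,60]

```text
t: 33.55
ee_pos: [377.7, 283.1, 172.4]
orientation: [2.222, 2.22, -0.002]
ft_force: [0.1, -0.6, 0.6]
width: 59.9
grasp_force: 0.0
```

Call:
servo_tool:
  rows:
    - [0,0,0,0.1,0,0,60]
    - [0,0,0,0.2,0,0,60]
    - [0,0,0,0.222,0,0,60]
    - [0,0,0,0.222,0,0.1,60]
    - [0,0,0,0.222,0,0.25,60]
    - [0,0,0,0.222,0,0.4,60]
    - [0,0,0,0.222,0,0.48,60]
    - [0,0,0,0.222,0,0.49,60]
    - [0,0,0,0.222,0,0.49,60]
    - [0,0,0,0.222,0,0.49,60]

```text
t: 34.8
ee_pos: [378.4, 329.4, 75.6]
orientation: [2.221, 2.221, 0.003]
ft_force: [-0.9, -0.6, 0.2]
width: 60.2
grasp_force: 0.0
```

Call:
servo_tool:
  rows:
    - [0,0,0,0,0,0,30]
    - [0,0,0,0,0,0,30]
    - [0,0,0,0,0,0,30]
    - [0,0,0,0,0,0,30]
    - [0,0,0,0,0,0,30]
    - [0,0,0,0,0,0,30]

```text
t: 35.55
ee_pos: [377.9, 329.0, 74.9]
orientation: [2.221, 2.221, 0.001]
ft_force: [-0.5, -0.5, 5.1]
width: 39.7
grasp_force: 30.0
```

Call:
servo_tool:
  rows:
    - [0,0,0,0,0,-0.08,30]
    - [0,0,0,0,0,-0.2,30]
    - [0,0,0,0,0,-0.32,30]
    - [0,0,0,-0.06,0,-0.4,30]
    - [0,0,0,-0.2,0,-0.4,30]
    - [0,0,0,-0.4,0.05,-0.4,30]
    - [0,0,0,-0.6,0.15,-0.4,30]
    - [0,0,0,-0.77,0.28,-0.4,30]
    - [0,0,0,-0.9,0.4,-0.4,30]

```text
t: 36.67
ee_pos: [457.8, 146.8, 155.0]
orientation: [-2.222, -2.22, 0.001]
ft_force: [0.4, 0.9, -0.7]
width: 39.8
grasp_force: 30.0
```

Call:
servo_tool:
  rows:
    - [0,0,0,-0.15,0.15,0,30]
    - [0,0,0,-0.32,0.33,0,30]
    - [0,0,0,-0.5,0.53,0,30]
    - [0,0,0,-0.68,0.73,0,30]
    - [0,0,0,-0.8,0.9,0,30]
    - [0,0,0,-0.85,0.98,0,30]
    - [0,0,0,-0.85,0.995,0,30]
    - [0,0,0,-0.85,0.995,0,30]
    - [0,0,0,-0.85,0.995,0,30]

```text
t: 37.8
ee_pos: [655.8, -20.5, 154.7]
orientation: [-2.22, -2.222, 0.001]
ft_force: [0.7, -0.1, -1.9]
width: 39.8
grasp_force: 30.0
```

Call:
servo_tool:
  rows:
    - [0,0,0,0,0.003,0.06,30]
    - [0,0,0,0,0.003,0.18,30]
    - [0,0,0,0,0.003,0.28,30]
    - [0,0,0,0,0.003,0.33,30]
    - [0,0,0,0,0.003,0.345,30]
    - [0,0,0,0,0.003,0.345,30]
    - [0,0,0,0,0.003,0.345,30]

```text
t: 38.67
ee_pos: [657.9, -21.1, 86.4]
orientation: [2.221, 2.221, 0.001]
ft_force: [-0.4, -0.1, -1.8]
width: 39.6
grasp_force: 30.0
```

Call:
servo_tool:
  rows:
    - [0,0,0,0,0,0.006,30]
    - [0,0,0,0,0,0.012,30]
    - [0,0,0,0,0,0.016,30]
    - [0,0,0,0,0,0.016,30]

```text
t: 39.17
ee_pos: [657.5, -21.1, 83.0]
orientation: [2.221, 2.221, 0.0]
ft_force: [-1.8, 0.2, 4.2]
width: 39.8
grasp_force: 30.0
```

Call:
servo_tool:
  rows:
    - [0,0,0,0,0,0,60]
    - [0,0,0,0,0,0,60]
    - [0,0,0,0,0,0,60]
    - [0,0,0,0,0,-0.1,60]
    - [0,0,0,0,0,-0.3,60]
    - [0,0,0,0,0,-0.45,60]
    - [0,0,0,0,0,-0.45,60]
    - [0,0,0,0,0,-0.45,60]

```text
t: 40.17
ee_pos: [657.0, -21.1, 172.4]
orientation: [-2.221, -2.221, 0.0]
ft_force: [-0.1, 0.3, -0.8]
width: 59.5
grasp_force: 0.0
```

Call:
servo_tool:
  rows:
    - [0,0,0,0.05,-0.15,0,60]
    - [0,0,0,0.2,-0.35,0,60]
    - [0,0,0,0.4,-0.56,0,60]
    - [0,0,0,0.65,-0.56,0,60]
    - [0,0,0,0.9,-0.56,0,60]
    - [0,0,0,1,-0.56,0,60]

```text
t: 40.92
ee_pos: [544.4, 180.8, 171.3]
orientation: [-2.218, -2.223, 0.003]
ft_force: [0.3, 0.6, 0.2]
width: 60.1
grasp_force: 0.0
```

Call:
servo_tool:
  rows:
    - [0,0,0,0.2,0,0,60]
    - [0,0,0,0.4,0,0,60]
    - [0,0,0,0.58,0,0,60]
    - [0,0,0,0.645,0,0,60]
    - [0,0,0,0.645,0,0,60]
    - [0,0,0,0.645,0,0,60]
    - [0,0,0,0.645,0,0,60]

```text
t: 41.8
ee_pos: [545.5, 306.7, 172.4]
orientation: [2.223, 2.22, -0.001]
ft_force: [0.4, 0.2, -0.0]
width: 60.0
grasp_force: 0.0
```

Down 98 mm to 74, then grip.

Call:
servo_tool:
  rows:
    - [0,0,0,0.005,0,0.1,60]
    - [0,0,0,0.005,0,0.25,60]
    - [0,0,0,0.005,0,0.4,60]
    - [0,0,0,0.005,0,0.48,60]
    - [0,0,0,0.005,0,0.49,60]
    - [0,0,0,0.005,0,0.49,60]
    - [0,0,0,0.005,0,0.49,60]

```text
t: 42.68
ee_pos: [546.1, 309.3, 75.6]
orientation: [2.221, 2.221, 0.003]
ft_force: [0.9, -1.2, 0.1]
width: 60.0
grasp_force: 0.0
```

Call:
servo_tool:
  rows:
    - [0,0,0,0,0,0,30]
    - [0,0,0,0,0,0,30]
    - [0,0,0,0,0,0,30]
    - [0,0,0,0,0,0,30]
    - [0,0,0,0,0,0,30]
    - [0,0,0,0,0,0,30]

```text
t: 43.42
ee_pos: [545.6, 309.0, 74.8]
orientation: [2.221, 2.221, 0.001]
ft_force: [-0.7, -0.1, 5.0]
width: 39.5
grasp_force: 30.0
```

Call:
servo_tool:
  rows:
    - [0,0,0,0,0,-0.08,30]
    - [0,0,0,0,0,-0.2,30]
    - [0,0,0,0,0,-0.32,30]
    - [0,0,0,-0.06,0,-0.4,30]
    - [0,0,0,-0.2,0,-0.4,30]
    - [0,0,0,-0.4,0,-0.4,30]
    - [0,0,0,-0.6,0,-0.4,30]
    - [0,0,0,-0.8,0,-0.4,30]
    - [0,0,0,-1,0,-0.4,30]

```text
t: 44.55
ee_pos: [544.8, 106.9, 154.6]
orientation: [-2.221, -2.221, 0.001]
ft_force: [0.8, -0.5, -1.2]
width: 39.5
grasp_force: 30.0
```

Call:
servo_tool:
  rows:
    - [0,0,0,-0.15,0.05,0,30]
    - [0,0,0,-0.3,0.13,0,30]
    - [0,0,0,-0.4,0.2,0,30]
    - [0,0,0,-0.427,0.212,0,30]
    - [0,0,0,-0.427,0.212,0.06,30]
    - [0,0,0,-0.427,0.212,0.18,30]
    - [0,0,0,-0.427,0.212,0.28,30]
    - [0,0,0,-0.427,0.212,0.33,30]
    - [0,0,0,-0.427,0.212,0.345,30]
    - [0,0,0,-0.427,0.212,0.345,30]

```text
t: 45.8
ee_pos: [587.9, 23.8, 85.7]
orientation: [2.221, 2.222, 0.0]
ft_force: [-0.4, 0.3, -1.9]
width: 39.4
grasp_force: 30.0
```

Call:
servo_tool:
  rows:
    - [0,0,0,0,0,0.006,30]
    - [0,0,0,0,0,0.012,30]
    - [0,0,0,0,0,0.015,30]
    - [0,0,0,0,0,0.015,30]

```text
t: 46.3
ee_pos: [587.9, 23.5, 82.9]
orientation: [2.221, 2.221, 0.0]
ft_force: [-0.7, -0.0, 2.1]
width: 39.7
grasp_force: 30.0
```

Call:
servo_tool:
  rows:
    - [0,0,0,0,0,0,60]
    - [0,0,0,0,0,0,60]
    - [0,0,0,0,0,0,60]
    - [0,0,0,0,0,-0.1,60]
    - [0,0,0,0,0,-0.3,60]
    - [0,0,0,0,0,-0.45,60]
    - [0,0,0,0,0,-0.45,60]
    - [0,0,0,0,0,-0.45,60]

```text
t: 47.3
ee_pos: [587.5, 23.5, 172.6]
orientation: [2.221, 2.221, -0.0]
ft_force: [-0.4, -0.3, -0.8]
width: 60.0
grasp_force: 0.0
```

Call:
servo_tool:
  rows:
    - [0,0,0,0.05,-0.15,0,60]
    - [0,0,0,0.2,-0.35,0,60]
    - [0,0,0,0.4,-0.55,0,60]
    - [0,0,0,0.65,-0.635,0,60]
    - [0,0,0,0.9,-0.635,0,60]
    - [0,0,0,1,-0.635,0,60]

```text
t: 48.05
ee_pos: [459.9, 225.3, 171.6]
orientation: [-2.218, -2.224, 0.002]
ft_force: [0.9, -1.0, 0.6]
width: 60.2
grasp_force: 0.0
```

Call:
servo_tool:
  rows:
    - [0,0,0,0.2,0,0,60]
    - [0,0,0,0.38,0,0,60]
    - [0,0,0,0.465,0,0,60]
    - [0,0,0,0.473,0,0.02,60]
    - [0,0,0,0.473,0,0.1,60]
    - [0,0,0,0.473,0,0.25,60]
    - [0,0,0,0.473,0,0.4,60]
    - [0,0,0,0.473,0,0.47,60]
    - [0,0,0,0.473,0,0.49,60]
    - [0,0,0,0.473,0,0.49,60]

```text
t: 49.3
ee_pos: [461.1, 318.0, 74.8]
orientation: [2.222, 2.221, 0.001]
ft_force: [0.0, 0.2, -0.7]
width: 59.7
grasp_force: 0.0
```

Call:
servo_tool:
  rows:
    - [0,0,0,0,0,0,60]
    - [0,0,0,0,0,0,30]
    - [0,0,0,0,0,0,30]
    - [0,0,0,0,0,0,30]
    - [0,0,0,0,0,0,30]
    - [0,0,0,0,0,0,30]
    - [0,0,0,0,0,0,30]

```text
t: 50.18
ee_pos: [461.0, 318.3, 74.8]
orientation: [2.221, 2.221, 0.001]
ft_force: [-0.0, -0.2, 6.0]
width: 39.3
grasp_force: 30.0
```

Call:
servo_tool:
  rows:
    - [0,0,0,0,0,-0.08,30]
    - [0,0,0,0,0,-0.2,30]
    - [0,0,0,0,0,-0.32,30]
    - [0,0,0,-0.06,0,-0.4,30]
    - [0,0,0,-0.2,0,-0.4,30]
    - [0,0,0,-0.4,0,-0.4,30]
    - [0,0,0,-0.6,0,-0.4,30]
    - [0,0,0,-0.8,0,-0.4,30]
    - [0,0,0,-1,0,-0.4,30]

```text
t: 51.3
ee_pos: [460.1, 116.2, 154.7]
orientation: [-2.221, -2.221, 0.001]
ft_force: [-0.8, -0.8, -0.9]
width: 39.5
grasp_force: 30.0
```

Call:
servo_tool:
  rows:
    - [0,0,0,-0.1,0.1,0,30]
    - [0,0,0,-0.13,0.28,0,30]
    - [0,0,0,-0.13,0.48,0,30]
    - [0,0,0,-0.13,0.68,0,30]
    - [0,0,0,-0.13,0.82,0,30]
    - [0,0,0,-0.13,0.855,0,30]
    - [0,0,0,-0.13,0.855,0,30]
    - [0,0,0,-0.13,0.855,0,30]

```text
t: 52.3
ee_pos: [630.3, 92.0, 154.4]
orientation: [-2.221, -2.221, 0.002]
ft_force: [1.8, -0.4, -1.3]
width: 39.6
grasp_force: 30.0
```

Call:
servo_tool:
  rows:
    - [0,0,0,0,0,0.06,30]
    - [0,0,0,0,0,0.18,30]
    - [0,0,0,0,0,0.28,30]
    - [0,0,0,0,0,0.33,30]
    - [0,0,0,0,0,0.345,30]
    - [0,0,0,0,0,0.345,30]
    - [0,0,0,0,0,0.345,30]

```text
t: 53.18
ee_pos: [632.4, 92.2, 86.2]
orientation: [2.221, 2.221, 0.002]
ft_force: [-0.0, 0.5, -1.1]
width: 39.6
grasp_force: 30.0
```

Call:
servo_tool:
  rows:
    - [0,0,0,0,0,0.006,30]
    - [0,0,0,0,0,0.012,30]
    - [0,0,0,0,0,0.016,30]
    - [0,0,0,0,0,0.016,30]

```text
t: 53.68
ee_pos: [631.9, 92.1, 82.8]
orientation: [2.221, 2.221, 0.0]
ft_force: [-1.9, -0.3, 5.6]
width: 39.8
grasp_force: 30.0
```

Contact. I'll release, back off and check the final layout.

Call:
servo_tool:
  rows:
    - [0,0,0,0,0,0,60]
    - [0,0,0,0,0,0,60]
    - [0,0,0,0,0,0,60]
    - [0,0,0,0,0,-0.1,60]
    - [0,0,0,0,0,-0.3,60]
    - [0,0,0,0,0,-0.5,60]
    - [0,0,0,0,0,-0.7,60]
    - [0,0,0,0,0,-0.7,60]

```text
t: 54.68
ee_pos: [634.2, 92.4, 227.6]
orientation: [2.218, 2.218, 0.01]
ft_force: [-0.3, 0.4, -0.4]
width: 60.1
grasp_force: 0.0
```

Call:
servo_tool:
  rows:
    - [0,0,0,0,-0.2,0,60]
    - [0,0,0,0.1,-0.45,0,60]
    - [0,0,0,0.35,-0.7,0,60]
    - [0,0,0,0.6,-0.95,0,60]
    - [0,0,0,0.85,-1,0,60]
    - [0,0,0,1,-1,0,60]
    - [0,0,0,1,-1,0,60]

```text
t: 55.55
ee_pos: [431.1, 293.8, 222.2]
orientation: [-2.218, -2.225, -0.0]
ft_force: [-0.2, 0.0, 0.4]
width: 59.8
grasp_force: 0.0
```

Run:
```python
from h import *
snap('top','top3');snap('side','side3')
a=cv2.imread('pics/top3.png');b=cv2.imread('pics/side3.png')
A=cv2.resize(a[135:275,150:430],(800,400),interpolation=cv2.INTER_CUBIC);B=cv2.resize(b[100:275,150:500],(400,200))
A[200:,400-400:400]=B; cv2.imwrite('pics/c4.png',A)
a=cv2.cvtColor(a,cv2.COLOR_BGR2HSV)
D=np.load('top3.npy')
for n,(x,y),h0,w in[('bj',(632,92),112,(632,92)),('rj',(588,23),0,(588,23)),('yj',(657,-21),30,(657,-21))]:
    c=ctrl.camera_info('top');X=np.array(c['R'])@[x,y,123]+c['t'];q=np.array(c['intrinsics'])@X;u,v=(q[:2]/q[2]).round().astype(int)
    r=np.array([dep('top',i,j,D[j,i]) for i in range(u-14,u+15) for j in range(v-14,v+15) if D[j,i]>0])
    r=r[np.abs(r[:,2]-123)<6];print(n,a[v,u],r.mean(0).round(1),len(r))
```

```text
bj [109 189 163] [629.3  91.7 123.7] 257
rj [  1 200 153] [585.5  23.8 123.8] 258
yj [ 32 175 163] [654.7 -20.6 123.8] 261
```

View pics/c4.png

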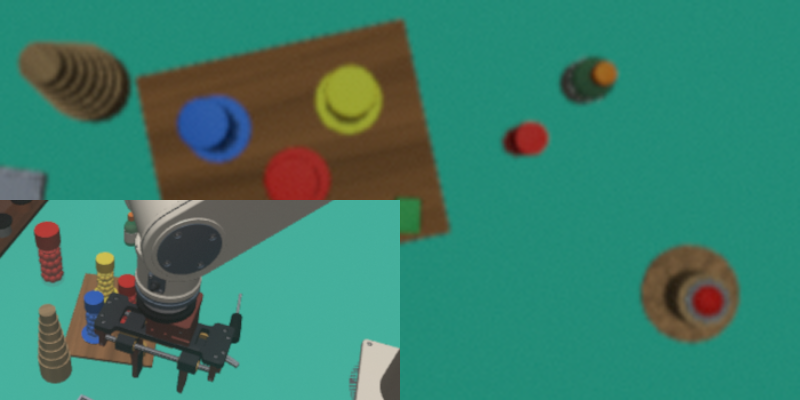

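Each jar stands on its own disc within about 3 mm: blue lid at crop (203,124), yellow (350,92), red (298,180). The block is centred on the mat (708,299), the mandrel (80,80) hasn't moved, and the arm is clear.

```bash
python3 -c "
from workcell import ctrl
print(ctrl.close_job())"
```

```text
the job is handed in; nothing more can be done
None
```

The job is handed in, though no verdict came back: the last pictures show each jar on its own colour's disc (within about 3 mm), the stone block centred on the mat and the mandrel standing where it was.

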